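# Carry a row of samples into the measuring rack in sampling order

### The job

The four sample pots stand in the carrier in the order in which they were drawn, and their order is the only record. Move them, upright, into the wells of the white measuring rack in the same order: the pot nearest the carrier's wire handle into the well nearest the rack's pull tab, and so on along the row. Every pot must stand flat on the floor of its well.

Things in the scene. Friction and masses are not known exactly. Their poses are not given: they have to be found in the camera images.
- carrier: aluminium tray 306 x 82 mm with four round grey cups in a row and a wire handle with black grip (40 mm long, up to 35 mm high) beyond one end. Fixed. Origin: centre of its underside on the bench; x runs along the row away from the handle, which is at the -x end; z up. Cup centres at x = -111 (first, next to the handle), -37, 37, 111 mm, y = 0
- measuring_rack: white plastic block 306 x 84 x 20 mm with four round wells in a row and a flat open pull tab (42 mm long, 10 mm high) at one end. Fixed. Origin: centre of its underside on the bench; x runs along the row away from the tab (tab at -x end); z up. Well centres x = -111 (first, next to the tab), -37, 37, 111 mm, y = 0; 62 mm wide, bevelled mouth, floor 6 mm above the bench
- pot_0: sample pot: low white pot with a white snap lid, lid 46 mm across, 44 mm high; foot 42 mm across; 50 to 100 g; upright in one of the carrier's cups at the start. Origin: centre of its underside, z up. The lid's side wall, the top 7 mm, is its widest part; grip it from above there, fingers on the rack's two long sides. Pots stand 74 mm apart, centre to centre
- cup_0: the carrier's cup in which pot_0 stands at the start; the four cups are alike and fixed in the carrier: round, 72 mm across, 16 mm high, tapered inside from 66 mm at the mouth to 61 mm at the floor, which is 8 mm above the bench. Origin at the centre of its underside, on the centre line of the carrier, 4 mm above the bench
- pot_1: sample pot: low white pot with a blue snap lid, lid 50 mm across, 44 mm high; foot 46 mm across; 50 to 100 g; upright in one of the carrier's cups at the start. Origin: centre of its underside, z up. The lid's side wall, the top 7 mm, is its widest part; grip it from above there, fingers on the rack's two long sides. Pots stand 74 mm apart, centre to centre
- cup_1: the carrier's cup in which pot_1 stands at the start; the four cups are alike and fixed in the carrier: round, 72 mm across, 16 mm high, tapered inside from 66 mm at the mouth to 61 mm at the floor, which is 8 mm above the bench. Origin at the centre of its underside, on the centre line of the carrier, 4 mm above the bench
- pot_2: sample pot: large white pot with a white snap lid, lid 54 mm across, 57 mm high; foot 50 mm across; 50 to 100 g; upright in one of the carrier's cups at the start. Origin: centre of its underside, z up. The lid's side wall, the top 7 mm, is its widest part; grip it from above there, fingers on the rack's two long sides. Pots stand 74 mm apart, centre to centre
- cup_2: the carrier's cup in which pot_2 stands at the start; the four cups are alike and fixed in the carrier: round, 72 mm across, 16 mm high, tapered inside from 66 mm at the mouth to 61 mm at the floor, which is 8 mm above the bench. Origin at the centre of its underside, on the centre line of the carrier, 4 mm above the bench
- pot_3: sample pot: tall slim white pot with a green snap lid, lid 46 mm across, 50 mm high; foot 42 mm across; 50 to 100 g; upright in one of the carrier's cups at the start. Origin: centre of its underside, z up. The lid's side wall, the top 7 mm, is its widest part; grip it from above there, fingers on the rack's two long sides. Pots stand 74 mm apart, centre to centre
- cup_3: the carrier's cup in which pot_3 stands at the start; the four cups are alike and fixed in the carrier: round, 72 mm across, 16 mm high, tapered inside from 66 mm at the mouth to 61 mm at the floor, which is 8 mm above the bench. Origin at the centre of its underside, on the centre line of the carrier, 4 mm above the bench
There are look-alikes about, which are no part of the job. Leave any purple or red look-alike of the pot_1 alone.

How it is judged:
At the end, for the whole second after the job is handed in: Each pot is in the well of the same place, counted from tab and handle, as its cup in the carrier: within 12 mm of the well's centre along and across, underside under 3.5 mm above the well's floor, tilted under 0.1 rad, released and at rest (((x of cup_0 in the frame of carrier between -0.141 and -0.081 m and x of pot_0 in the frame of measuring_rack between -0.123 and -0.099 m) or (x of cup_0 in the frame of carrier between -0.067 and -0.007 m and x of pot_0 in the frame of measuring_rack between -0.049 and -0.025 m) or (x of cup_0 in the frame of carrier between 0.007 and 0.067 m and x of pot_0 in the frame of measuring_rack between 0.025 and 0.049 m) or (x of cup_0 in the frame of carrier between 0.081 and 0.141 m and x of pot_0 in the frame of measuring_rack between 0.099 and 0.123 m)) and y of pot_0 in the frame of measuring_rack between -0.012 and 0.012 m and z of each of pot_0, pot_1, pot_2, pot_3 in the frame of measuring_rack below 0.0095 m and angle between each of pot_0, pot_1, pot_2, pot_3's own z axis and vertical below 0.1 rad and linear speed of each of pot_0, pot_1, pot_2, pot_3 below 0.02 m/s and ((x of cup_1 in the frame of carrier between -0.141 and -0.081 m and x of pot_1 in the frame of measuring_rack between -0.123 and -0.099 m) or (x of cup_1 in the frame of carrier between -0.067 and -0.007 m and x of pot_1 in the frame of measuring_rack between -0.049 and -0.025 m) or (x of cup_1 in the frame of carrier between 0.007 and 0.067 m and x of pot_1 in the frame of measuring_rack between 0.025 and 0.049 m) or (x of cup_1 in the frame of carrier between 0.081 and 0.141 m and x of pot_1 in the frame of measuring_rack between 0.099 and 0.123 m)) and y of pot_1 in the frame of measuring_rack between -0.012 and 0.012 m and ((x of cup_2 in the frame of carrier between -0.141 and -0.081 m and x of pot_2 in the frame of measuring_rack between -0.123 and -0.099 m) or (x of cup_2 in the frame of carrier between -0.067 and -0.007 m and x of pot_2 in the frame of measuring_rack between -0.049 and -0.025 m) or (x of cup_2 in the frame of carrier between 0.007 and 0.067 m and x of pot_2 in the frame of measuring_rack between 0.025 and 0.049 m) or (x of cup_2 in the frame of carrier between 0.081 and 0.141 m and x of pot_2 in the frame of measuring_rack between 0.099 and 0.123 m)) and y of pot_2 in the frame of measuring_rack between -0.012 and 0.012 m and ((x of cup_3 in the frame of carrier between -0.141 and -0.081 m and x of pot_3 in the frame of measuring_rack between -0.123 and -0.099 m) or (x of cup_3 in the frame of carrier between -0.067 and -0.007 m and x of pot_3 in the frame of measuring_rack between -0.049 and -0.025 m) or (x of cup_3 in the frame of carrier between 0.007 and 0.067 m and x of pot_3 in the frame of measuring_rack between 0.025 and 0.049 m) or (x of cup_3 in the frame of carrier between 0.081 and 0.141 m and x of pot_3 in the frame of measuring_rack between 0.099 and 0.123 m)) and y of pot_3 in the frame of measuring_rack between -0.012 and 0.012 m); the robot touches nothing.
It fails at once if pot_0 is tipped more than 45 degrees (angle between pot_0's own z axis and vertical above 0.785 rad).
It fails at once if pot_1 is tipped more than 45 degrees (angle between pot_1's own z axis and vertical above 0.785 rad).
It fails at once if pot_2 is tipped more than 45 degrees (angle between pot_2's own z axis and vertical above 0.785 rad).
It fails at once if pot_3 is tipped more than 45 degrees (angle between pot_3's own z axis and vertical above 0.785 rad).
It also fails if it takes over 96 s, if anything falls off the work surface, if the arm or the gripper's body presses on something with over 40 N, if the wrist force passes 120 N, or if a joint passes its speed limit or range.

### The arm

A 6-joint arm with a two-finger parallel gripper is mounted at the origin on a cart in front of the work surface, level with it; the furniture and walls round the work are solid. World frame = base frame: x ahead of the robot, y to its left, z up, the work surface at z = 0. Lengths are in m, angles in rad, forces in N, time in s.
With the tool pointing down it reaches from about 0.4 to 0.825 m from the base axis. Payload 7 kg.
Tool frame: the origin (TCP) lies midway between the tips of the shut fingers; the grasp point (between the pads) lies arm.hold_point_z behind it (arm.hold_point_z is the distance from the TCP to the grasp point, in m); z points along the fingers, y is the line along which they close (so a half turn about z gives the same grasp; the last joint's range is limited). The gripper opens to 88 mm and grips with 3 to 60 N. Pads are 19 mm wide; open, the fingers measure 130 mm over their backs; the gripper's body (78 mm by 193 mm) begins 47 mm behind the grasp point.
Start: joints at [-0.841, 0.359, 0.012, 0, -1.224, -0.288], TCP at [0.289, -0.61, 0.227] pointing down, gripper open.
Joint ranges: [-3.07, 3.07], [-1.43, 2.12], [-1.02, 1.25], [-3.03, 1.67], [-3.05, -0], [-3.03, 3.03]. Speed limits (rad/s): [2.39, 2.39, 3.01, 3.14, 3.14, 3.14].

### API

Orientations are given as [roll, pitch, yaw] about the fixed x, y, z axes, in that order (R = Rz(yaw) Ry(pitch) Rx(roll)).
In Python, from station import arm gives the robot as it stands.
- The arm moves only by the shell command python3 -m crank 'ROWS' [OPENING] [FORCE]. ROWS is JSON, a list that holds one entry, the list of rows, each a list of 4 numbers: the shift along the tool's x, y, z in units of 25 mm (1.0 is 25 mm), then the turn about the tool's z in units of 5 degrees (1.0 is 5 degrees). A call has 1 to 12 rows; each row is the pose to reach, as a shift and turn from the pose commanded when the call began, along the tool's axes at that moment; what a row does not reach only later rows make up. A row lasts 1/8 s, in which the tool goes at most 62.5 mm and 10.7 degrees, less where a joint would pass 70% of its speed; a pose out of reach is approached as far as the arm can. A call with a gripper value outside its range is refused whole. OPENING is the closure, from 0 (fully open) to 1 (shut), set as the call begins (- or left out, the last holds). The fingers move at their own pace and stop on an object; FORCE is the grip in N (left out, the last holds). Time passes only in rows, so rows that repeat a pose let the fingers close. It gives the time, the measured TCP pose, the force, the opening and the grip force at its end, in the units of the state.
- arm.get_state(): the state, without advancing time (a new reading comes with each control period).
- arm.grab_frame(name): name is "side" or "top"; returns (picture, depth): 384x512x3 uint8, red, green, blue; 384x512 float32, m along the optical axis (not along the pixel's ray), 0 where there is no reading.
- arm.get_calibration(name): a dict with "mtx" (3x3 intrinsics, pixels), "k1" (the pictures are not rectified: a ray, as slopes to the right and down, at radius r is drawn at 1 + k1 r^2 times it, then the intrinsics apply), "R" (3x3) and "t" (3): a world point X has camera coordinates R X + t. Camera axes: x right, y down, z forward; pixel columns grow to the right and rows downward; lengths in m; the calibration is good to about 2 mm. A picture is of the moment at which its call begins. get_calibration takes no time and is no camera call.
- arm.job_done(): hands the job in; it is judged then, once.
Trained networks look in the newest picture that a camera, given by its name, has taken for a name from the list of things; names that differ only in an ending like _2 or _b are one class to them, and where a whole thing is asked for, a point or a joint stands for the part that bears it (a point fixed in the world has none). Each returns a list of dicts, best first, with "score" (0 to 1); they miss things now and then, are a little off and sometimes report something else, mostly with a low value. They report only what shows in the picture. A call takes as long as a camera call. They do not tell look-alikes from the thing itself.
- arm.recognise(thing, camera): "extent" ([left, top, width, height] in pixels, round what is visible of it).
- arm.trace(thing, camera): "mask" (384x512 bool, what is visible of it) and "extent" ([left, top, width, height] in pixels, round what is visible of it).
The state is a dict: "t": time; "q": joint angles; "qd": joint speeds; "joint_efforts": joint torques, N m; "eef_pos": TCP position; "ee_rot": TCP orientation; "force": force on the tool from outside, world axes, zero at the start; "moment": the same for the moment, N m; "width": finger opening in m; "gripper_force": force on a finger pad.
Only numpy, scipy, OpenCV 4.12 (cv2) and the standard library are available. Lean on these libraries where they do the work, as an engineer would, in place of code of your own. Each camera call takes 0.05 s, during which the arm holds its last target. There are 200 camera calls.

## Working session

There is one attempt and no reset: what is moved stays moved. The work goes in short steps, Python scripts to look and compute and a shell command to move; the robot and the scene stay as the last step left them, time stands still between calls to the robot, and variables do not carry over. Pictures are saved under pics/ and viewed, at most 14 in all, crops included, and the job is handed in when it is done.

```bash
ls; mkdir -p pics
python3 - <<'E'
from station import arm
import cv2,numpy as np
for n in("top","side"):
    p,d=arm.grab_frame(n); cv2.imwrite(f"pics/{n}0.png",p[:,:,::-1]); np.savez(f"{n}0.npz",p=p,d=d)
    print(n,arm.get_calibration(n))
print(arm.get_state(),arm.hold_point_z)
E
```

```text
pics
top {'mtx': array([[356.36274477,   0.        , 253.25887793],
       [  0.        , 356.36274477, 196.41990225],
       [  0.        ,   0.        ,   1.        ]]), 'k1': -0.08474278535094548, 'R': array([[-0.00563192, -0.99992922, -0.01048067],
       [-0.98167537,  0.0075249 , -0.19041229],
       [ 0.19047768,  0.00921623, -0.98164826]]), 't': array([0.03708739, 0.47594161, 1.13165875])}
side {'mtx': array([[386.32581936,   0.        , 251.35030899],
       [  0.        , 386.32581936, 185.46040935],
       [  0.        ,   0.        ,   1.        ]]), 'k1': -0.06802034958240585, 'R': array([[-2.82873540e-01, -9.59157001e-01,  6.38210232e-04],
       [-5.32833055e-01,  1.56589206e-01, -8.31606130e-01],
       [ 7.97540905e-01, -2.35579429e-01, -5.55365499e-01]]), 't': array([0.18163906, 0.2960739 , 0.82991864])}
{'t': 0.1, 'q': array([-8.40902168e-01,  3.59311887e-01,  1.11670715e-02, -3.07618198e-04,
       -1.22407936e+00, -2.88099717e-01]), 'qd': array([ 0.00152977,  0.00048319,  0.0026432 ,  0.00039163,  0.00112421,
       -0.00163344]), 'joint_efforts': array([-1.21684901e-03, -5.84163415e+01,  2.93753475e+01,  7.01552600e+00,
        1.01990064e-02, -6.95363315e-05]), 'eef_pos': array([ 0.28840255, -0.60981825,  0.22572594]), 'ee_rot': array([ 3.14014148e+00, -1.28452939e-04, -2.69990286e+00]), 'force': array([ 0.34210755, -0.50166418, -0.5064346 ]), 'moment': array([ 0.00418537,  0.04818089, -0.00648933]), 'gripper_force': 0.0, 'width': 0.08775770150713172} 0.0188
```

View pics/top0.png

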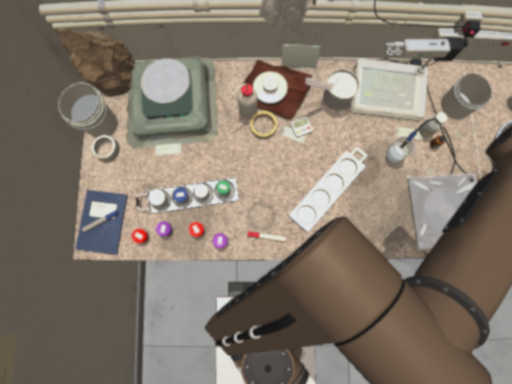

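View pics/side0.png

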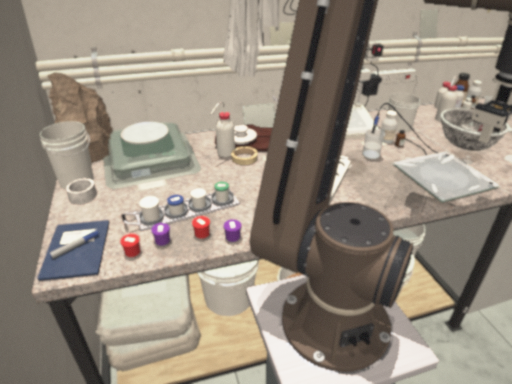

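```bash
cat > h.py <<'E'
from station import arm
import cv2,numpy as np
def cloud(n,d):
    c=arm.get_calibration(n);K=c["mtx"];H,W=d.shape
    u,v=np.meshgrid(np.arange(W),np.arange(H))
    dist=np.array([c["k1"],0,0,0,0.])
    s=cv2.undistortPoints(np.stack([u,v],-1).reshape(-1,1,2).astype(float),K,dist).reshape(H,W,2)
    P=np.dstack([s*d[...,None],d]); X=(P-c["t"])@c["R"]; X[d==0]=np.nan
    return X
def proj(n,X):
    c=arm.get_calibration(n)
    return cv2.projectPoints(np.asarray(X,float).reshape(-1,1,3),cv2.Rodrigues(c["R"])[0],c["t"],c["mtx"],np.array([c["k1"],0,0,0,0.]))[0].reshape(-1,2)
E
python3 - <<'E'
from h import *
f=np.load("top0.npz");p,d=f["p"],f["d"];X=cloud("top",d)
for th in("measuring_rack","carrier"):
    for r in arm.trace(th,"top")[:2]:
        m=cv2.erode(r["mask"].astype(np.uint8),np.ones((3,3)))>0
        q=X[m];q=q[~np.isnan(q[:,0])]
        print(th,r["score"],r["extent"],np.percentile(q[:,2],[5,50,95]).round(4),cv2.minAreaRect(X[r["mask"]&~np.isnan(X[...,0])][:,:2].astype(np.float32)))
for i in range(4):
    for r in arm.recognise(f"pot_{i}","top")[:5]: print(i,round(r["score"],2),np.round(r["extent"],1))
# lids by height: cluster
m=(np.nan_to_num(X[...,2])>0.046)&(np.nan_to_num(X[...,2])<0.075)
m[:178]=0;m[215:]=0;m[:,:145]=0;m[:,240:]=0
n,l,s,c=cv2.connectedComponentsWithStats(m.astype(np.uint8))
for k in range(1,n):
    if s[k,4]>20:
        q=X[l==k];print(c[k].round(1),s[k],np.median(q[:,:3],0).round(4),(q.min(0)+q.max(0))[:2].round(4)/2,np.ptp(q,0).round(3))
a=cv2.resize(p[170:250,125:245],None,fx=5,fy=5,interpolation=3);b=cv2.resize(p[140:240,280:380],(400,400),interpolation=3)
o=np.zeros((400,1000,3),np.uint8);o[:400,:600]=a;o[:,600:]=b;cv2.imwrite("pics/c1.png",cv2.resize(o,(800,320))[:,:,::-1])
E
```

```text
measuring_rack 0.78 [286.9, 143.8, 81.6, 89.7] [0.0035 0.0118 0.0231] ((0.5209391713142395, -0.2336168736219406), (0.08921513706445694, 0.3584003150463104), 48.846370697021484)
measuring_rack 0.7 [215.2, 181.7, 22.7, 19.7] [0.0053 0.0082 0.0123] ((0.4982735812664032, 0.12943482398986816), (0.05341668799519539, 0.06753753870725632), 21.47740364074707)
carrier 0.62 [139.9, 176.1, 98.7, 38.9] [0.0005 0.0047 0.0177] ((0.4871741533279419, 0.26047495007514954), (0.08623956143856049, 0.34395527839660645), 9.132682800292969)
0 0.66 [212.7 234.8  12.4  13.3]
0 0.65 [186.6 223.9  17.1  13.7]
0 0.63 [130.8 232.   19.4  12.2]
0 0.51 [192.4 185.1  15.5  14.7]
0 0.5 [174.9 188.9  13.   13.4]
1 0.66 [212.7 234.8  12.4  13.3]
1 0.65 [186.6 223.9  17.1  13.7]
1 0.63 [130.8 232.   19.4  12.2]
1 0.51 [192.4 185.1  15.5  14.7]
1 0.5 [174.9 188.9  13.   13.4]
2 0.66 [212.7 234.8  12.4  13.3]
2 0.65 [186.6 223.9  17.1  13.7]
2 0.63 [130.8 232.   19.4  12.2]
2 0.51 [192.4 185.1  15.5  14.7]
2 0.5 [174.9 188.9  13.   13.4]
3 0.66 [212.7 234.8  12.4  13.3]
3 0.65 [186.6 223.9  17.1  13.7]
3 0.63 [130.8 232.   19.4  12.2]
3 0.51 [192.4 185.1  15.5  14.7]
3 0.5 [174.9 188.9  13.   13.4]
[223.2 186.8] [217 180  14  14 148] [0.5065 0.1332 0.0578] [0.50795 0.132  ] [0.044 0.043 0.013]
[200.9 190.4] [195 184  13  14 148] [0.4972 0.2068 0.0517] [0.49655 0.2069 ] [0.044 0.042 0.01 ]
[179.8 194.5] [173 187  15  15 172] [0.4833 0.2766 0.0518] [0.4844 0.2764] [0.047 0.048 0.011]
[156.6 197.3] [149 189  16  17 206] [0.4727 0.351  0.0644] [0.47375 0.3516 ] [0.055 0.051 0.022]
```

View pics/c1.png

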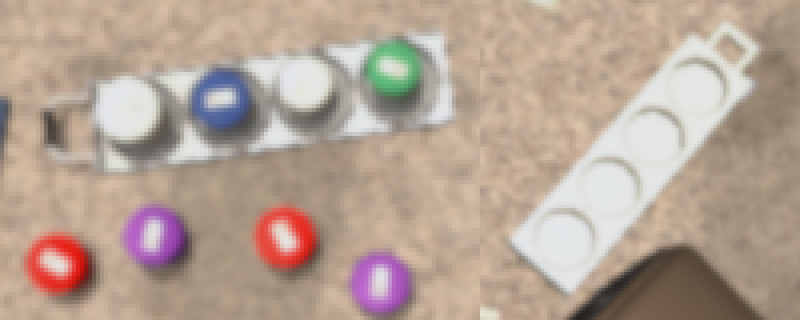

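Candidates: carrier pots at (157,197) large white, (180,194) blue, (201,190) low white and (223,187) green. Look-alikes stand on the bench at (140,236) and (197,230) red, and (165,230) and (220,241) purple. The lid heights 64/52/52/58 mm match the description. The handle is at the left (140,203), so the order is large white, blue, low white, green. The rack's tab is at the upper right (358,153).

```bash
cat >> h.py <<'E'
def rack_from_px(px,n="top",z=.02):
    c=arm.get_calibration(n);s=cv2.undistortPoints(np.array(px,float).reshape(-1,1,2),c["mtx"],np.array([c["k1"],0,0,0,0.])).reshape(-1,2)
    r=np.c_[s,np.ones(len(s))]@c["R"];o=-c["R"].T@c["t"]
    return (o+r*((z-o[2])/r[:,2])[:,None])[:,:2]
def go(x,y,z,yaw,ref=None):
    "row (tool units) from the present pose; yaw in deg"
    s=arm.get_state();p=s["eef_pos"];a=s["ee_rot"][2]
    R=cv2.Rodrigues(np.array([0,0,a]))[0]@np.diag([1,-1,-1])
    e=R.T@(np.array([x,y,z])-p)/.025
    dy=(yaw-np.degrees(a)+180)%360-180
    print("t",round(s["t"],2),"pos",p.round(4),"yaw",np.degrees(a).round(2),"w",round(s["width"],4),"ROW",e.round(2),round(-dy/5,2))
E
python3 - <<'E'
from h import *
W=rack_from_px([(348.1,166.25),(334.7,182.2),(320.6,198.1),(305.9,214.1)])
print(W.round(4),np.linalg.norm(np.diff(W,axis=0),axis=1))
d=W[3]-W[0]+(W[2]-W[1])/3;d/=np.linalg.norm(d);c=W.mean(0);print("rack",c,np.degrees(np.arctan2(d[1],d[0])))
print([(c+d*k).round(4).tolist() for k in(-.111,-.037,.037,.111)])
L=np.array([(.473,.351),(.484,.2766),(.497,.2068),(.507,.1328)])
# refine lid centres with rays: lid-top pixels
f=np.load("top0.npz");X=cloud("top",f["d"])
for l,t in zip(L,(.065,.052,.052,.058)):
    m=(np.abs(X[...,2]-t)<.004)&(np.hypot(X[...,0]-l[0],X[...,1]-l[1])<.035)
    v,u=np.nonzero(m);print(rack_from_px([((u.min()+u.max())/2,(v.min()+v.max())/2)],z=t).round(4),X[m].mean(0).round(4))
go(.473,.351,.2,-81.2)
E
```

```text
[[ 0.5847 -0.2935]
 [ 0.5285 -0.244 ]
 [ 0.4737 -0.1933]
 [ 0.4196 -0.1417]] [0.07485463 0.07465766 0.07478261]
rack [ 0.50160732 -0.21815127] 137.3977686474269
[[0.5833, -0.2933], [0.5288, -0.2432], [0.4744, -0.1931], [0.4199, -0.143]]
[[0.473  0.3511]] [0.4729 0.3515 0.0647]
[[0.485  0.2764]] [0.4836 0.2771 0.0518]
[[0.4963 0.2067]] [0.4972 0.2066 0.0518]
[[0.5079 0.1333]] [0.5063 0.1329 0.0578]
t 0.4 pos [ 0.2885 -0.6101  0.2264] yaw -154.69 w 0.0878 ROW [-23.11  31.6    1.06] -14.7
```

```bash
python3 -m crank '[[[-16.4,14.8,0,-7],[-16.4,14.8,0,-7],[-16.4,14.8,0,-7],[-16.4,14.8,0,-7],[-16.4,14.8,0,-7],[-16.4,14.8,0,-7],[-16.4,14.8,0,-7],[-16.4,14.8,0,-7],[-16.4,14.8,0,-7],[-16.4,14.8,0,-7]]]' 0; python3 -c "
from h import *
go(.473,.351,.2,-81.2)"
```

```text
t: 1.65
eef_pos: [0.5022, -0.0975, 0.2267]
ee_rot: [-3.141, 0.0, -2.085]
force: [0.1, 0.0, 0.3]
width: 0.0875
gripper_force: 0.0
t 1.65 pos [ 0.5022 -0.0975  0.2267] yaw -119.44 w 0.0875 ROW [-15.05   9.84   1.07] -7.65
```

```bash
python3 -m crank '[[[-15.05,9.84,1,-7.65],[-15.05,9.84,1,-7.65],[-15.05,9.84,1,-7.65],[-15.05,9.84,1,-7.65],[-15.05,9.84,1,-7.65],[-15.05,9.84,1,-7.65],[-15.05,9.84,1,-7.65],[-15.05,9.84,1,-7.65],[-15.05,9.84,1,-7.65],[-15.05,9.84,1,-7.65],[-15.05,9.84,1,-7.65]]]' 0
python3 - <<'E'
from h import *
go(.473,.351,.0425,-81.2)
p,d=arm.grab_frame("top");go(.473,.351,.0425,-81.2)
q=arm.grab_frame("side")[0]
o=np.hstack([cv2.resize(p[130:250,270:390],(400,400)),cv2.resize(q[130:280,110:260],(400,400))]);cv2.imwrite("pics/c2.png",o[:,:,::-1])
X=cloud("top",d)
for r in arm.trace("measuring_rack","top")[:1]:
    m=r["mask"];z=np.nan_to_num(X[...,2]);k=m&(z>.012)&(z<.03)
    print(r["score"],r["extent"],np.median(z[k]),cv2.minAreaRect(X[k][:,:2].astype(np.float32)))
E
```

```text
t: 3.02
eef_pos: [0.474, 0.347, 0.2021]
ee_rot: [-3.141, 0.0, -1.423]
force: [-0.0, 0.0, 0.4]
width: 0.0875
gripper_force: 0.0
t 3.02 pos [0.474  0.347  0.2021] yaw -81.53 w 0.0875 ROW [-0.17  0.02  6.38] -0.07
t 3.08 pos [0.474  0.3471 0.2021] yaw -81.52 w 0.0876 ROW [-0.16  0.02  6.38] -0.06
0.97 [288.7, 146.6, 77.0, 83.4] 0.020092795094621738 ((0.5156258344650269, -0.23146572709083557), (0.08408096432685852, 0.3453487753868103), 47.66304016113281)
```

View pics/c2.png

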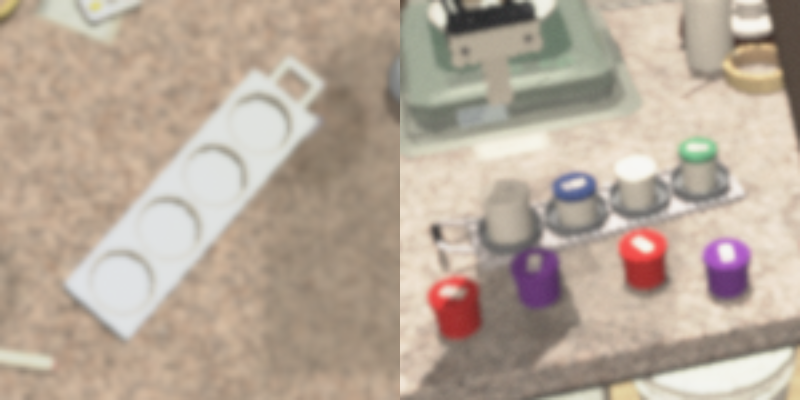

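Rack wells are at about (348,167), (335,182), (321,198) and (306,214), with the tab at the upper right. The side view shows the four pots upright in their cups and the gripper above the first. The block outline gives the same rack pose within 2 mm.

```bash
python3 -m crank '[[[-0.16,0,2,0],[-0.16,0,4,0],[-0.16,0,5.5,0],[-0.16,0,6.2,0],[-0.16,0,6.4,0],[-0.16,0,6.4,0]]]' 0 && python3 -m crank '[[[0,0,0,0],[0,0,0,0],[0,0,0,0],[0,0,0,0],[0,0,0,0],[0,0,0,0]]]' 1 20;  python3 -c "
from h import *
go(.473,.351,.2,-81.2)"
```

```text
t: 3.92
eef_pos: [0.4733, 0.3523, 0.042]
ee_rot: [-3.141, 0.0, -1.421]
force: [-0.9, -0.5, 0.3]
width: 0.0875
gripper_force: 0.0
t: 4.68
eef_pos: [0.4731, 0.3524, 0.0418]
ee_rot: [-3.141, 0.0, -1.421]
force: [0.5, 0.3, 3.2]
width: 0.0523
gripper_force: 20.0
t 4.67 pos [0.4731 0.3524 0.0418] yaw -81.43 w 0.0523 ROW [ 0.05  0.01 -6.33] -0.05
```

```bash
python3 -m crank '[[[0,0,-1,0],[0,0,-2.5,0],[0,0,-4.2,0],[0,0,-4.2,0],[0,0,-4.2,0]]]' ;  python3 -c "
from h import *
go(.52,.02,.15,-62)
go(.5828,-.2927,.15,-42.5)"
```

```text
t: 5.3
eef_pos: [0.4725, 0.3519, 0.146]
ee_rot: [3.141, -0.0, -1.422]
force: [0.2, -0.1, -1.0]
width: 0.0518
gripper_force: 20.0
t 5.3 pos [0.4725 0.3519 0.146 ] yaw -81.45 w 0.0518 ROW [13.41  0.1  -0.16] -3.89
t 5.3 pos [0.4725 0.3519 0.146 ] yaw -81.45 w 0.0518 ROW [26.15 -0.53 -0.16] -7.79
```

```bash
python3 -m crank '[[[1,0,-0.2,-0.3],[3,0,-0.2,-0.9],[5.5,-0.1,-0.2,-1.6],[8,-0.1,-0.2,-2.4],[10.5,-0.2,-0.2,-3.1],[13,-0.2,-0.2,-3.9],[15.5,-0.3,-0.2,-4.6],[18,-0.4,-0.2,-5.4],[20.5,-0.4,-0.2,-6.1],[23,-0.5,-0.2,-6.8],[25,-0.5,-0.2,-7.4],[26.1,-0.5,-0.2,-7.8]]]' && python3 -m crank '[[[0,0,0,0],[0,0,0,0],[0,0,0,0]]]';  python3 - <<'E'
from h import *
go(.5828,-.2927,.0405,-42.5)
p,d=arm.grab_frame("top");q=arm.grab_frame("side")[0]
o=np.hstack([cv2.resize(p[130:250,270:390],(400,400)),cv2.resize(q[100:250,250:400],(400,400))]);cv2.imwrite("pics/c3.png",o[:,:,::-1])
E
```

```text
t: 6.8
eef_pos: [0.5814, -0.2935, 0.149]
ee_rot: [3.14, 0.003, -0.742]
force: [-0.2, -0.5, -1.7]
width: 0.052
gripper_force: 20.0
t: 7.18
eef_pos: [0.5824, -0.2901, 0.1512]
ee_rot: [3.141, 0.001, -0.74]
force: [0.8, 0.2, -1.0]
width: 0.0521
gripper_force: 20.0
t 7.17 pos [ 0.5824 -0.2901  0.1512] yaw -42.39 w 0.0521 ROW [0.08 0.07 4.43] 0.02
```

View pics/c3.png

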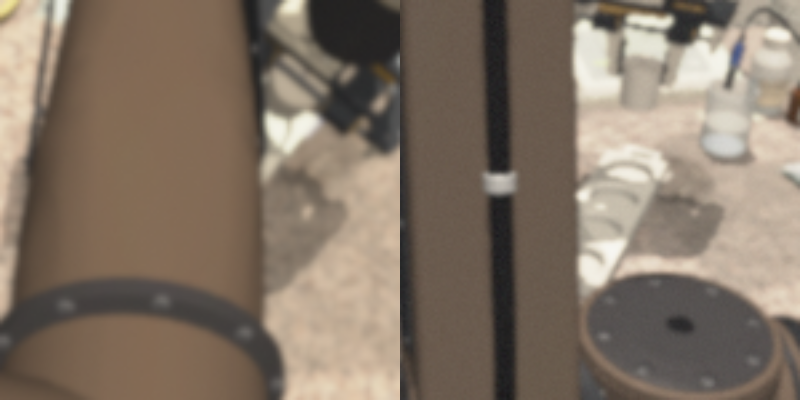

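The pot hangs upright in the gripper (640,75) and the rack is clear below it.

```bash
python3 -m crank '[[[0.08,0.04,1.5,0],[0.08,0.04,3,0],[0.08,0.04,3.8,0],[0.08,0.04,4.2,0],[0.08,0.04,4.38,0],[0.08,0.04,4.38,0],[0.08,0.04,4.38,0]]]';  python3 -c "
from h import *
go(.5828,-.2927,.0405,-42.5)"
```

```text
t: 8.15
eef_pos: [0.584, -0.2933, 0.0431]
ee_rot: [-3.141, -0.001, -0.74]
force: [-0.6, -0.3, -1.1]
width: 0.0521
gripper_force: 20.0
t 8.15 pos [ 0.584  -0.2933  0.0431] yaw -42.43 w 0.0521 ROW [-0.05  0.01  0.1 ] 0.01
```

```bash
python3 -m crank '[[[0,0,0.05,0],[0,0,0.1,0],[0,0,0.12,0],[0,0,0.12,0]]]' &&  python3 -m crank '[[[0,0,0,0],[0,0,0,0],[0,0,0,0],[0,0,0,0],[0,0,-1.5,0],[0,0,-3.5,0],[0,0,-4.4,0],[0,0,-4.4,0],[0,0,-4.4,0]]]' 0; python3 -c "
from h import *
go(.4846,.2766,.145,-81.2)"
```

```text
t: 8.65
eef_pos: [0.5837, -0.2933, 0.0398]
ee_rot: [-3.141, -0.001, -0.74]
force: [-1.6, 2.3, 6.0]
width: 0.0512
gripper_force: 20.0
t: 9.78
eef_pos: [0.5828, -0.293, 0.1482]
ee_rot: [3.141, 0.001, -0.741]
force: [-0.4, 0.9, -1.2]
width: 0.0875
gripper_force: 0.0
t 9.78 pos [ 0.5828 -0.293   0.1482] yaw -42.45 w 0.0875 ROW [-18.28 -14.16   0.13] 7.75
```

```bash
python3 -m crank '[[[-1,-0.8,0,0.4],[-3,-2.3,0,1.3],[-5,-3.9,0,2.1],[-7,-5.4,0,3],[-9,-7,0,3.8],[-11,-8.5,0,4.7],[-13,-10.1,0,5.5],[-15,-11.6,0,6.4],[-17,-13.2,0,7.2],[-18.28,-14.16,0,7.75],[-18.28,-14.16,0,7.75],[-18.28,-14.16,0,7.75]]]' && python3 -m crank '[[[0,0,0,0],[0,0,0,0]]]';  python3 - <<'E'
from h import *
p,d=arm.grab_frame("top")
go(.4846,.2766,.030,-81.2)
X=cloud("top",d);z=np.nan_to_num(X[...,2])
m=(np.hypot(X[...,0]-.5828,X[...,1]+.2927)<.05)&(abs(z-.063)<.004)
print(m.sum(),X[m].mean(0),(X[m].min(0)+X[m].max(0))/2)
v,u=np.nonzero(m);print(rack_from_px([((u.min()+u.max())/2,(v.min()+v.max())/2)],z=.063))
cv2.imwrite("pics/c4.png",cv2.resize(p[130:250,270:390],(500,500))[:,:,::-1])
E
```

```text
t: 11.28
eef_pos: [0.4843, 0.2759, 0.1478]
ee_rot: [3.14, -0.001, -1.416]
force: [-0.6, -0.5, -0.3]
width: 0.0877
gripper_force: 0.0
t: 11.52
eef_pos: [0.4852, 0.2754, 0.149]
ee_rot: [3.142, -0.0, -1.418]
force: [-0.2, -0.2, -0.3]
width: 0.0877
gripper_force: 0.0
t 11.57 pos [0.4852 0.2756 0.1491] yaw -81.26 w 0.0876 ROW [-0.04  0.02  4.76] -0.01
186 [ 0.58276561 -0.29269862  0.06310855] [ 0.58203941 -0.29263376  0.06303188]
[[ 0.58201981 -0.29230538]]
```

View pics/c4.png

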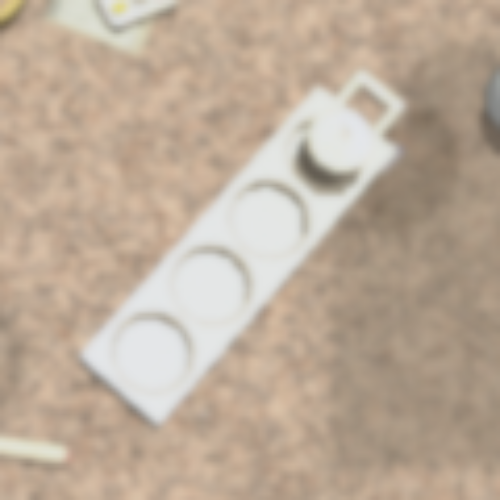

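The large white pot stands in the well next to the tab (335,145), lid top at 63 mm as it must be. Next, the blue pot.

```bash
python3 -m crank '[[[0,0,1.5,0],[-0.04,0,3,0],[-0.04,0,4.2,0],[-0.04,0,4.72,0],[-0.04,0,4.72,0],[-0.04,0,4.72,0]]]' 0 && python3 -m crank '[[[0,0,0,0],[0,0,0,0],[0,0,0,0],[0,0,0,0],[0,0,0,0],[0,0,-1,0],[0,0,-2.5,0],[0,0,-4.5,0],[0,0,-4.5,0],[0,0,-4.5,0]]]' 1 20;  python3 -c "
from h import *
go(.5283,-.2427,.15,-42.5)"
```

```text
t: 12.32
eef_pos: [0.4855, 0.278, 0.0323]
ee_rot: [-3.14, 0.001, -1.417]
force: [-0.1, -0.3, 0.4]
width: 0.0875
gripper_force: 0.0
t: 13.58
eef_pos: [0.4844, 0.2772, 0.1432]
ee_rot: [3.141, 0.0, -1.417]
force: [-0.1, -0.1, -1.2]
width: 0.0475
gripper_force: 20.0
t 13.57 pos [0.4844 0.2772 0.1432] yaw -81.21 w 0.0475 ROW [20.82  1.44 -0.27] -7.74
```

```bash
python3 -m crank '[[[1,0.1,-0.2,-0.4],[3,0.2,-0.2,-1.1],[5,0.3,-0.2,-1.9],[7.5,0.5,-0.2,-2.8],[10,0.7,-0.2,-3.7],[12.5,0.9,-0.2,-4.6],[15,1,-0.2,-5.6],[17.5,1.2,-0.2,-6.5],[19.5,1.4,-0.2,-7.3],[20.8,1.44,-0.2,-7.74],[20.8,1.44,-0.2,-7.74],[20.8,1.44,-0.2,-7.74]]]' && python3 -m crank '[[[0,0,0,0],[0,0,0,0]]]'; python3 -c "
from h import *
go(.5283,-.2427,.032,-42.5)"
```

```text
t: 15.08
eef_pos: [0.528, -0.2417, 0.1471]
ee_rot: [3.14, 0.002, -0.743]
force: [0.4, 0.0, -1.3]
width: 0.0475
gripper_force: 20.0
t: 15.32
eef_pos: [0.529, -0.2411, 0.1486]
ee_rot: [-3.142, 0.0, -0.74]
force: [-0.4, 0.2, -1.0]
width: 0.0474
gripper_force: 20.0
t 15.32 pos [ 0.529  -0.2411  0.1486] yaw -42.42 w 0.0474 ROW [0.02 0.07 4.66] 0.02
```

```bash
python3 -m crank '[[[0.03,0.04,1.5,0],[0.03,0.04,3,0],[0.03,0.04,4,0],[0.03,0.04,4.4,0],[0.03,0.04,4.6,0],[0.03,0.04,4.6,0],[0.03,0.04,4.6,0],[0.03,0.04,4.6,0]]]'; python3 -c "
from h import *
go(.5283,-.2427,.030,-42.5)"
```

```text
t: 16.32
eef_pos: [0.5292, -0.2433, 0.0343]
ee_rot: [-3.141, -0.001, -0.742]
force: [-0.7, -0.9, -0.6]
width: 0.0475
gripper_force: 20.0
t 16.32 pos [ 0.5292 -0.2433  0.0343] yaw -42.49 w 0.0475 ROW [-0.04  0.01  0.17] 0.0
```

```bash
python3 -m crank '[[[-0.03,0,0.08,0],[-0.03,0,0.14,0],[-0.03,0,0.18,0],[-0.03,0,0.18,0],[-0.03,0,0.18,0]]]'
```

```text
t: 16.95
eef_pos: [0.5281, -0.2427, 0.0291]
ee_rot: [3.142, 0.0, -0.742]
force: [-1.8, 0.5, 1.7]
width: 0.0475
gripper_force: 20.0
```

```bash
python3 -m crank '[[[0,0,0,0],[0,0,0,0],[0,0,0,0],[0,0,0,0],[0,0,-1.5,0],[0,0,-3.5,0],[0,0,-4.8,0],[0,0,-4.8,0],[0,0,-4.8,0]]]' 0; python3 -c "
from h import *
go(.4968,.2067,.147,-81.2)"
```

```text
t: 18.08
eef_pos: [0.5278, -0.2425, 0.1486]
ee_rot: [-3.142, 0.001, -0.742]
force: [-0.4, -0.2, -0.4]
width: 0.0874
gripper_force: 0.0
t 18.07 pos [ 0.5278 -0.2425  0.1486] yaw -42.5 w 0.0874 ROW [-13.05 -12.41   0.06] 7.74
```

```bash
python3 -m crank '[[[-1,-0.9,0,0.6],[-3,-2.8,0,1.8],[-5,-4.7,0,3],[-7,-6.6,0,4.2],[-9,-8.5,0,5.4],[-11,-10.4,0,6.6],[-12.5,-11.9,0,7.5],[-13.05,-12.41,0,7.74],[-13.05,-12.41,0,7.74],[-13.05,-12.41,0,7.74],[-13.05,-12.41,0,7.74],[-13.05,-12.41,0,7.74]]]';  python3 - <<'E'
from h import *
p,d=arm.grab_frame("top")
go(.4968,.2067,.030,-81.2)
X=cloud("top",d);z=np.nan_to_num(X[...,2])
m=(np.hypot(X[...,0]-.5283,X[...,1]+.2427)<.04)&(abs(z-.050)<.004)
print(m.sum(),X[m].mean(0),(X[m].min(0)+X[m].max(0))/2)
E
```

```text
t: 19.58
eef_pos: [0.4973, 0.2055, 0.149]
ee_rot: [3.141, -0.0, -1.418]
force: [0.1, 0.1, 0.5]
width: 0.088
gripper_force: 0.0
t 19.62 pos [0.4973 0.2056 0.1491] yaw -81.26 w 0.0875 ROW [-0.05  0.01  4.76] -0.01
159 [ 0.52659731 -0.24110713  0.04982388] [ 0.52599795 -0.24159965  0.05000184]
```

```bash
python3 -m crank '[[[0,0,1.5,0],[-0.04,0,3,0],[-0.04,0,4.2,0],[-0.04,0,4.74,0],[-0.04,0,4.74,0],[-0.04,0,4.74,0],[-0.04,0,4.74,0]]]' 0 && python3 -m crank '[[[0,0,0,0],[0,0,0,0],[0,0,0,0],[0,0,0,0],[0,0,0,0],[0,0,0,0],[0,0,-1,0],[0,0,-2.5,0],[0,0,-4.5,0],[0,0,-4.5,0],[0,0,-4.5,0]]]' 1 20;  python3 -c "
from h import *
go(.4737,-.1927,.15,-42.5)"
```

```text
t: 20.5
eef_pos: [0.4977, 0.208, 0.0318]
ee_rot: [-3.14, 0.001, -1.417]
force: [0.0, -0.3, 0.3]
width: 0.0876
gripper_force: 0.0
t: 21.88
eef_pos: [0.4966, 0.2072, 0.1427]
ee_rot: [3.141, 0.0, -1.417]
force: [-0.7, 0.7, -3.0]
width: 0.044
gripper_force: 20.0
t 21.88 pos [0.4966 0.2072 0.1427] yaw -81.21 w 0.044 ROW [15.67  3.35 -0.29] -7.74
```

```bash
python3 -m crank '[[[1,0.2,-0.2,-0.5],[3,0.6,-0.2,-1.5],[5,1.1,-0.2,-2.5],[7,1.5,-0.2,-3.5],[9,1.9,-0.2,-4.4],[11,2.4,-0.2,-5.4],[13,2.8,-0.2,-6.4],[14.8,3.2,-0.2,-7.3],[15.7,3.35,-0.2,-7.74],[15.7,3.35,-0.2,-7.74],[15.7,3.35,-0.2,-7.74],[15.7,3.35,-0.2,-7.74]]]' && python3 -m crank '[[[0,0,0,0]]]'; python3 -c "
from h import *
go(.4737,-.1927,.0325,-42.5)"
```

```text
t: 23.38
eef_pos: [0.4743, -0.1925, 0.1477]
ee_rot: [3.141, 0.001, -0.741]
force: [0.2, 0.8, -1.3]
width: 0.0438
gripper_force: 20.0
t: 23.5
eef_pos: [0.4745, -0.1926, 0.148]
ee_rot: [-3.142, 0.0, -0.74]
force: [-0.2, -0.4, -0.5]
width: 0.0439
gripper_force: 20.0
t 23.5 pos [ 0.4745 -0.1926  0.148 ] yaw -42.43 w 0.0439 ROW [-0.02  0.03  4.62] 0.01
```

```bash
python3 -m crank '[[[0,0,1.5,0],[0,0,3,0],[0,0,4,0],[0,0,4.4,0],[0,0,4.6,0],[-0.02,0,4.68,0],[-0.02,0,4.74,0],[-0.02,0,4.74,0],[-0.02,0,4.74,0],[-0.02,0,4.74,0]]]'
```

```text
t: 24.75
eef_pos: [0.4741, -0.1929, 0.0297]
ee_rot: [-3.141, -0.0, -0.742]
force: [0.7, 0.3, -1.1]
width: 0.0441
gripper_force: 20.0
```

```bash
python3 -m crank '[[[0,0,0.03,0],[0,0,0.05,0],[0,0,0.05,0]]]' && python3 -m crank '[[[0,0,0,0],[0,0,0,0],[0,0,0,0],[0,0,0,0],[0,0,-1.5,0],[0,0,-3.5,0],[0,0,-4.8,0],[0,0,-4.8,0],[0,0,-4.8,0]]]' 0; python3 -c "
from h import *
go(.5075,.133,.147,-81.2)"
```

```text
t: 25.12
eef_pos: [0.4741, -0.1929, 0.0285]
ee_rot: [3.142, -0.0, -0.741]
force: [-1.1, 0.2, 3.0]
width: 0.0441
gripper_force: 20.0
t: 26.25
eef_pos: [0.4736, -0.1928, 0.1478]
ee_rot: [3.142, 0.001, -0.742]
force: [-0.7, 0.5, -0.7]
width: 0.0872
gripper_force: 0.0
t 26.25 pos [ 0.4736 -0.1928  0.1478] yaw -42.5 w 0.0872 ROW [ -7.8  -10.52   0.03] 7.74
```

```bash
python3 -m crank '[[[-0.8,-1,0,0.8],[-2,-2.7,0,2],[-3.5,-4.7,0,3.5],[-5,-6.7,0,5],[-6.4,-8.6,0,6.4],[-7.4,-10,0,7.4],[-7.8,-10.52,0,7.74],[-7.8,-10.52,0,7.74],[-7.8,-10.52,0,7.74],[-7.8,-10.52,0,7.74]]]';  python3 - <<'E'
from h import *
p,d=arm.grab_frame("top")
go(.5075,.133,.036,-81.2)
X=cloud("top",d);z=np.nan_to_num(X[...,2])
m=(np.hypot(X[...,0]-.4737,X[...,1]+.1927)<.04)&(abs(z-.050)<.004)
print(m.sum(),X[m].mean(0),(X[m].min(0)+X[m].max(0))/2)
E
```

```text
t: 27.5
eef_pos: [0.5076, 0.1318, 0.148]
ee_rot: [3.141, -0.0, -1.418]
force: [0.0, 0.0, 0.5]
width: 0.0879
gripper_force: 0.0
t 27.55 pos [0.5077 0.1319 0.1482] yaw -81.23 w 0.088 ROW [-0.05  0.    4.49] -0.01
131 [ 0.47216912 -0.19239245  0.04995987] [ 0.4716591  -0.19274625  0.05000845]
```

```bash
python3 -m crank '[[[0,0,1.5,0],[-0.04,0,3,0],[-0.04,0,4,0],[-0.04,0,4.48,0],[-0.04,0,4.48,0],[-0.04,0,4.48,0],[-0.04,0,4.48,0]]]' 0 && python3 -m crank '[[[0,0,0,0],[0,0,0,0],[0,0,0,0],[0,0,0,0],[0,0,0,0],[0,0,0,0],[0,0,-1,0],[0,0,-2.5,0],[0,0,-4.5,0],[0,0,-4.5,0],[0,0,-4.5,0]]]' 1 20;  python3 -c "
from h import *
go(.4192,-.1427,.15,-42.5)"
```

```text
t: 28.42
eef_pos: [0.5083, 0.1341, 0.0373]
ee_rot: [-3.14, 0.001, -1.417]
force: [-0.3, 0.1, 0.2]
width: 0.0879
gripper_force: 0.0
t: 29.8
eef_pos: [0.5073, 0.1336, 0.1485]
ee_rot: [3.141, 0.0, -1.417]
force: [0.6, -0.1, -1.2]
width: 0.0442
gripper_force: 20.0
t 29.8 pos [0.5073 0.1336 0.1485] yaw -81.21 w 0.0442 ROW [10.38  5.17 -0.06] -7.74
```

```bash
python3 -m crank '[[[0.8,0.4,0,-0.6],[2.2,1.1,0,-1.6],[4,2,0,-3],[6,3,0,-4.5],[8,4,0,-6],[9.5,4.7,0,-7.1],[10.4,5.17,0,-7.74],[10.4,5.17,0,-7.74],[10.4,5.17,0,-7.74],[10.4,5.17,0,-7.74],[10.4,5.17,0,-7.74]]]'; python3 -c "
from h import *
go(.4192,-.1427,.0355,-42.5)"
```

```text
t: 31.18
eef_pos: [0.42, -0.1424, 0.1487]
ee_rot: [3.141, 0.0, -0.741]
force: [-0.1, 0.4, -1.3]
width: 0.0437
gripper_force: 20.0
t 31.18 pos [ 0.42   -0.1424  0.1487] yaw -42.43 w 0.0437 ROW [-0.02  0.03  4.53] 0.01
```

```bash
python3 -m crank '[[[0,0,1.5,0],[0,0,3,0],[0,0,4,0],[0,0,4.3,0],[0,0,4.45,0],[-0.02,0,4.5,0],[-0.02,0,4.54,0],[-0.02,0,4.54,0],[-0.02,0,4.54,0],[-0.02,0,4.54,0]]]'
```

```text
t: 32.42
eef_pos: [0.4196, -0.1427, 0.0355]
ee_rot: [-3.141, -0.0, -0.742]
force: [-0.8, -0.6, -0.7]
width: 0.0441
gripper_force: 20.0
```

```bash
python3 -m crank '[[[0,0,0.03,0],[0,0,0.06,0],[0,0,0.06,0]]]' && python3 -m crank '[[[0,0,0,0],[0,0,0,0],[0,0,0,0],[0,0,0,0],[0,0,-1.5,0],[0,0,-3.5,0],[0,0,-4.8,0],[0,0,-4.8,0]]]' 0; python3 -c "
from h import *
go(.507,.17,.16,-81.2)"
```

```text
t: 32.8
eef_pos: [0.4197, -0.1427, 0.0341]
ee_rot: [3.142, -0.0, -0.741]
force: [-1.1, 0.9, 5.4]
width: 0.0437
gripper_force: 20.0
t: 33.8
eef_pos: [0.4212, -0.1426, 0.1564]
ee_rot: [-3.138, -0.004, -0.741]
force: [0.1, -0.2, -0.5]
width: 0.0876
gripper_force: 0.0
t 33.8 pos [ 0.4212 -0.1426  0.1564] yaw -42.47 w 0.0876 ROW [ -5.91 -11.54  -0.14] 7.75
```

```bash
python3 -m crank '[[[-0.6,-1,0,0.8],[-1.5,-3,0,2],[-2.5,-5,0,3.5],[-3.5,-7,0,5],[-4.5,-9,0,6.4],[-5.4,-10.6,0,7.4],[-5.9,-11.5,0,7.7],[-5.9,-11.5,0,7.7],[-5.9,-11.5,0,7.7],[-5.9,-11.5,0,7.7],[-5.9,-11.5,0,7.7]]]';  python3 - <<'E'
from h import *
p,d=arm.grab_frame("top");q=arm.grab_frame("side")[0]
X=cloud("top",d);z=np.nan_to_num(X[...,2])
for x,y,h in((.5828,-.2927,.063),(.5283,-.2427,.05),(.4737,-.1927,.05),(.4192,-.1427,.056)):
    m=(np.hypot(X[...,0]-x,X[...,1]-y)<.035)&(abs(z-h)<.004)
    print(m.sum(),X[m].mean(0).round(4),(X[m].mean(0)-[x,y,h]).round(4))
o=np.hstack([cv2.resize(p[130:250,270:390],(400,400)),cv2.resize(q[120:240,260:380],(400,400))])
cv2.imwrite("pics/c5.png",o[:,:,::-1])
E
```

```text
t: 35.17
eef_pos: [0.5048, 0.1683, 0.1539]
ee_rot: [-3.141, 0.0, -1.414]
force: [-0.9, -0.6, 0.1]
width: 0.0877
gripper_force: 0.0
188 [ 0.583  -0.2928  0.0629] [ 0.0002 -0.0001 -0.0001]
163 [ 0.5267 -0.2407  0.0499] [-0.0016  0.002  -0.0001]
129 [ 0.4724 -0.1928  0.0498] [-0.0013 -0.0001 -0.0002]
132 [ 0.4182 -0.1432  0.0559] [-0.001  -0.0005 -0.0001]
```

View pics/c5.png

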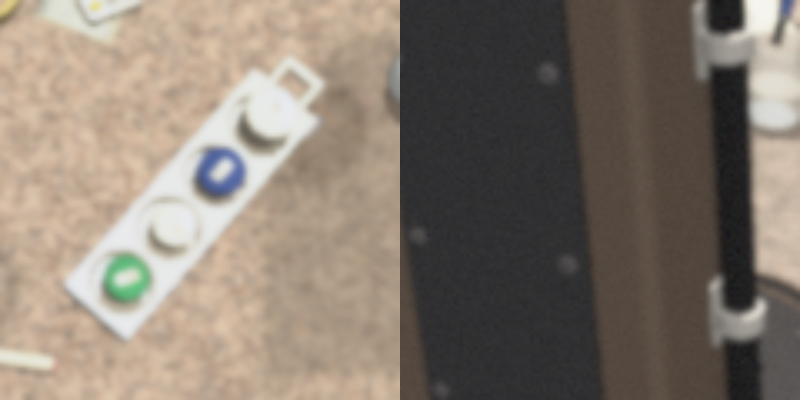

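The pots stand from the tab as large white (268,110), blue (220,172), low white (172,225) and green (126,278). All the lid heights are right for pots flat on the well floors.

```bash
python3 -c "
from station import arm
print(arm.job_done())"
```

```text
the job is handed in; nothing more can be done
None
```

I moved all four pots into the rack in carrier order from the pull tab (large white, blue, low white, green) and handed the job in at about 35 s. The last picture shows each upright, flat on its well floor and within 3 mm of its well's measured centre; no verdict came back.

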